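Jack up the front of the plate shaker and hold it

TASK

A colleague needs to get at the front feet of the plate shaker. Take the small lever jack by its carry bar, set it flat on the worktop with its round saddle centred under the round pad of the shaker's lifting bracket, then press the jack's handle all the way down to its stop so that the saddle lifts the front of the shaker. Finish while still holding the handle down with the gripper; lift with the jack only, never with the gripper, and leave the timer, the dropper bottle and the small tub where they stand.

Things in the scene. Friction and masses are not known exactly. Their poses are not given: they have to be found in the camera images.
- jack: Loose dark-steel lever jack, 0.66 kg: a flat base plate 205 x 80 x 10 mm; at its +x end an upright cylinder (42 mm across) carrying the round saddle; a carry bar across its middle; a lever handle that runs from beside the cylinder towards -x, under the carry bar, and ends in a flat rubber pedal. Origin: centre of the base's underside, exactly below the carry bar; x points to the saddle, z up. The saddle's axis is at x = +75 mm; the base reaches from x = -103 to +103 mm.
- carry_bar (a point): Centre of the jack's carry bar, a straight flat-sided steel bar along the jack's y: 12 mm thick (in x), 14 mm high, 70 mm long, centre 100 mm above the base's underside, on two end posts (6 mm wide in y, inner faces 58 mm apart). The raised handle passes under its middle, top about 57 mm above the base's underside there. Axes as the jack's.
- saddle_top (a point): Centre of the upper face of the jack's round steel saddle (34 mm diameter). 58 mm above the jack's underside with the handle up; rises straight up, 27 mm at full handle travel.
- pedal (a point): Centre of the upper face of the rubber pedal (36 mm long, 40 mm wide) at the handle's end, 118 mm from the handle's pivot; it is the place to push down on. It moves on an arc: with the handle up it is 61 mm behind the carry bar (jack x = -61 mm), 86 mm above the jack's underside and sloping; with the handle fully down at jack x = -73 mm and 38 mm above the underside, nearly level. The pivot is at jack x = +45 mm, 34 mm above the underside.
- jack_handle (a joint): Angle of the jack's handle, rad: 0 raised, 0.42 fully down at its stop. A weak spring raises it again (about 2 N at the pedal, 7 to 10 N with the shaker's weight on the saddle): nothing latches, it must be held. The saddle rises 64 mm per rad; the first 9 mm are free travel up to the pad.
- shaker_mount: White flat plate shaker, 150 deep (x) x 200 wide x 115 mm high, hinged at its back on two steel brackets screwed to the worktop, at x = +170 mm (60 mm up). Origin: on the worktop exactly below the lift pad; x points from the lifting bracket into the shaker (away from its front face, which is at x = +36 mm), z up.
- lift_pad (a point): Centre of the underside of the round rubber lift pad (38 mm diameter) under the steel lifting bracket at the middle of the shaker's front. 67 mm above the worktop when the shaker is down. The bracket is a plate 56 mm wide that sticks out 58 mm from the front (from x = +36 to -22 mm of the mount); its top is 81 mm high, with a bolt head above the pad. As the front is lifted it rises almost straight up; the jack at full travel lifts it about 18 mm.
- timer: Small flat white timer, 66 x 64 x 18 mm; origin at the centre of its underside. Not part of the job.
- oil_dropper: Small white dropper bottle, 26 mm across, 66 mm high; origin at the centre of its underside. Not part of the job.
- swab_tub: Small round tub with a screw lid, 48 mm across, 41 mm high; origin at the centre of its underside. Not part of the job. It stands in front of a tall fixed microscope (centre about x 0.78, y 0.0 m, reaching forward to x = 0.64 m) that is between the jack's start, on the right, and the shaker, on the left: carry things past in front of it, at x about 0.5 m, above timer and tub.

How it is judged:
On the way:
1. the jack stands flat on the worktop with its lowered saddle centred under the lift pad (horizontal distance between saddle_top and lift_pad below 0.012 m and height (world z) of jack below 0.003 m and angle between jack's own z axis and vertical below 0.03 rad and height (world z) of lift_pad below 0.0695 m and value of joint jack_handle below 0.1 rad), for 0.2 s.
At the end, for the whole second after the job is handed in: Gripper presses the jack's handle (over 1.5 N) and it is down (over 0.38 rad); the saddle carries the shaker (over 3 N, pad over 79 mm high, 12 mm lift), centred on the pad within 15 mm; the jack stands flat and still; the gripper does not touch the shaker (value of joint jack_handle above 0.38 rad and height (world z) of lift_pad above 0.079 m and contact force between the fingers and jack above 1.5 N and contact force between jack and shaker_mount above 3 N and contact force between the fingers and shaker_mount below 0.3 N and horizontal distance between saddle_top and lift_pad below 0.015 m and height (world z) of jack below 0.004 m and angle between jack's own z axis and vertical below 0.05 rad and linear speed of jack below 0.02 m/s); the arm keeps its last pose, push and grip.
It fails at once if the shaker is lifted by the gripper (contact force between the fingers and shaker_mount above 1 N and height (world z) of lift_pad above 0.07 m).
It fails at once if the timer is moved more than 3 cm (distance of timer from where it was at the start of the episode above 0.03 m).
It fails at once if the dropper bottle is moved more than 3 cm (distance of oil_dropper from where it was at the start of the episode above 0.03 m).
It fails at once if the small tub is moved more than 3 cm (distance of swab_tub from where it was at the start of the episode above 0.03 m).
It also fails if it takes over 51 s, if anything falls off the work surface, if the arm or the gripper's body presses on something with over 40 N, if the wrist force passes 120 N, or if a joint passes its speed limit or range.

ROBOT

A 7-joint arm with a two-finger parallel gripper is mounted at the origin on a cart in front of the work surface, level with it; the furniture and walls round the work are solid. World frame = base frame: x ahead of the robot, y to its left, z up, the work surface at z = 0. Lengths are in m, angles in rad, forces in N, time in s.
With the tool pointing down it reaches from about 0.425 to 1.025 m from the base axis. Payload 3.6 kg.
Tool frame: the origin (TCP) lies where the fingers leave the gripper's body, on its centre line; the fingertips stand 73 mm ahead of it and the grasp point (between the pads) lies 54 mm ahead of it (bot.tip_reach is the distance from the TCP to the fingertips, in m); y points along the fingers, z is the direction in which the jaws open and shut, and the axes are right-handed (so a half turn about y gives the same grasp; the last joint's range is limited). The gripper opens to 85 mm and grips with 20 to 120 N. Pads are 22 mm wide; open, the fingers measure 114 mm over their backs; the gripper's body (76 mm by 85 mm) begins 54 mm behind the grasp point. The pads swing forward as they close: fully open they stand 13 mm farther back than shut.
Start: joints at [1.113, 0.591, 0.048, 1.609, -0.033, 0.943, -0.034], TCP at [0.259, -0.677, 0.304] pointing down, gripper open.
Joint ranges: [-2.69, 2.69], [-0.47, 2.24], [-1.27, 1.36], [0.19, 2.51], [-1.53, 4.68], [0.08, 2.07], [-3.09, 3.09]. Speed limits (rad/s): [2.57, 2.57, 3.14, 3.14, 3.14, 3.14, 3.14].

INTERFACE

Orientations are given as a unit quaternion [x, y, z, w].
In Python, from bench import state, viewer, bot gives the robot as it stands.
- The arm moves only by the tool move_arm, never from a script. Its argument "moves" is a list of rows, each a list of 7 numbers: the shift along the world's x, y, z in m, then the turn, a rotation vector about the world's x, y, z in rad, then the gripper command: -1 is shut, 1 is fully open, values between are in proportion. In form: [[tx, ty, tz, wx, wy, wz, gripper], ...]. A call has exactly 10 rows; each row is the pose to reach, as a shift and turn from the pose commanded when the call began; what a row does not reach only later rows make up. A row lasts 1/10 s, in which the tool goes at most 50 mm and 8.59 degrees, less where a joint would pass 70% of its speed; a pose out of reach is approached as far as the arm can. A call with a gripper value outside its range is refused whole. The fingers move at their own pace and stop on an object; "squeeze" is the grip in N (left out, the last holds). Time passes only in rows, so rows that repeat a pose let the fingers close, or fill a call up. It gives the time, the measured TCP pose, the force and the opening at its end, in the units of the state.
- state(): the state, without advancing time (a new reading comes with each control period).
- viewer.camera(name): name is "side" or "top" or "wrist"; returns a dict with "pixels" (480x640x3 uint8, red, green, blue), "mtx" (3x3 intrinsics, pixels), "world_to_cam" (4x4, takes a point from world to camera coordinates). Camera axes: x right, y down, z forward; pixel columns grow to the right and rows downward; lengths in m; the calibration is good to about 2 mm. A picture is of the moment at which its call begins. There is no depth.
- bot.close_job(): hands the job in, once; it reports no verdict.
The state is a dict: "t": time; "q": joint angles; "qd": joint speeds; "tau": joint torques, N m; "position": TCP position; "ee_rot": TCP orientation; "wrist_force": force on the tool from outside, world axes, zero at the start; "moment": the same for the moment, N m; "width": finger opening in m.
Only numpy, scipy, OpenCV 4.12 (cv2) and the standard library are available. Lean on these libraries where they do the work, as an engineer would, in place of code of your own. Each camera call takes 0.05 s, during which the arm holds its last target.

## Working session

There is one attempt and no reset: what is moved stays moved. The work goes in short steps, Python scripts to look and compute and a tool call to move; the robot and the scene stay as the last step left them, time stands still between calls to the robot, and variables do not carry over. Pictures are saved under pics/ and viewed, and the job is handed in when it is done.

Besides the shell and the picture viewer there is one more tool, called after "Request:" as name(argument=value, ...), one argument or row to a line, values as JSON. move_arm: Moves the arm, as the interface text tells. Its arguments: {"type":"object","properties":{"moves":{"type":"array"},"squeeze":{"type":"number"}},"required":["moves"]}

```bash
ls; mkdir -p pics
python3 - <<'E'
from bench import state, viewer, bot
import cv2
s=state(); print({k:s[k] for k in("t","position","ee_rot","wrist_force","width")})
for n in("side","top","wrist"):
    c=viewer.camera(n); cv2.imwrite(f"pics/{n}0.png",c["pixels"][:,:,::-1]); print(n,c["mtx"],c["world_to_cam"])
E
```

```text
pics
{'t': 0.0, 'position': array([ 0.25847753, -0.67665404,  0.30273994]), 'ee_rot': array([-0.12847712,  0.69613602, -0.69460125,  0.12813028]), 'wrist_force': array([ 0.33046291, -0.14776184,  0.20217531]), 'width': 0.085623224159109}
side [[525.01108461   0.         314.22086129]
 [  0.         525.01108461 226.1211629 ]
 [  0.           0.           1.        ]] [[-0.99011588 -0.13851053  0.02203116  0.60151251]
 [-0.08464276  0.46487131 -0.88132302  0.09314209]
 [ 0.11183086 -0.8744767  -0.47200038  1.52073951]
 [ 0.          0.          0.          1.        ]]
top [[548.98283353   0.         314.69433011]
 [  0.         548.98283353 243.70235769]
 [  0.           0.           1.        ]] [[ 2.66817469e-02 -9.99642830e-01  1.51580637e-03  4.24538620e-02]
 [-9.95055076e-01 -2.67043591e-02 -9.56675107e-02  6.09464995e-01]
 [ 9.56738197e-02  1.04426549e-03 -9.95412191e-01  1.27427699e+00]
 [ 0.00000000e+00  0.00000000e+00  0.00000000e+00  1.00000000e+00]]
wrist [[383.39035499   0.         315.39446116]
 [  0.         383.39035499 236.47168947]
 [  0.           0.           1.        ]] [[ 0.35784338 -0.9337806  -0.00138392 -0.72396507]
 [-0.90146748 -0.3458461   0.26028227 -0.03376059]
 [-0.24352516 -0.09189273 -0.96553158  0.37805494]
 [ 0.          0.          0.          1.        ]]
```

View pics/side0.png

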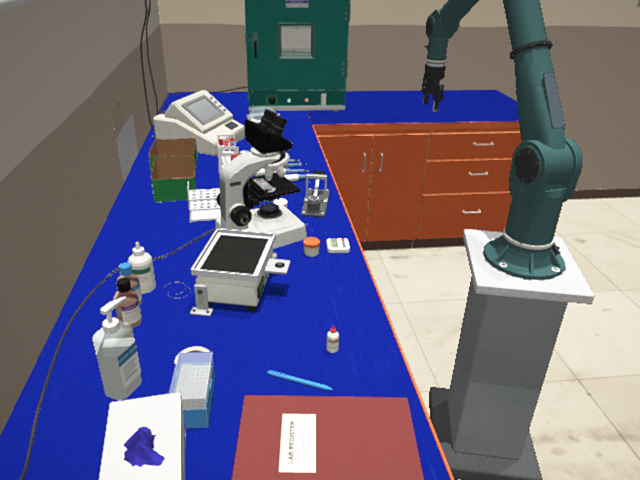

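View pics/top0.png

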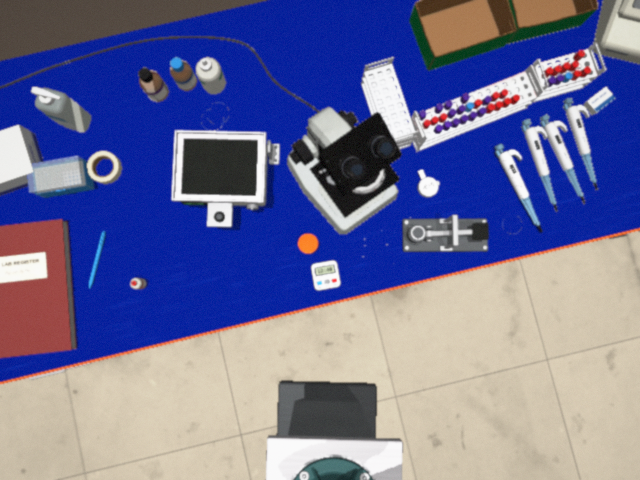

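View pics/wrist0.png

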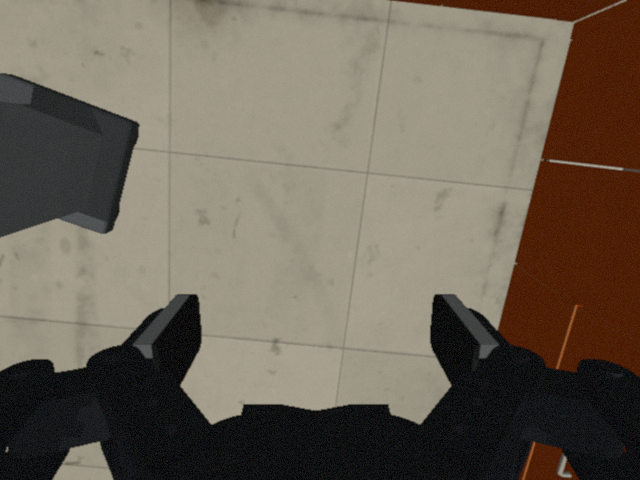

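The top view shows the jack at about (445,235), its saddle on the left at (418,233). The bracket bolt is at (220,216), the timer at (326,275), the tub at (308,243) and the dropper at (138,284). Next I'll zoom in and measure.

```bash
cat > h.py <<'E'
import numpy as np, cv2
def ray(c,u,v):
    W=np.array(c["world_to_cam"]);R=W[:3,:3];o=-R.T@W[:3,3]
    d=R.T@np.linalg.inv(c["mtx"])@np.array([u,v,1.]);return o,d
def onz(c,u,v,z):
    o,d=ray(c,u,v);return o+d*(z-o[2])/d[2]
def px(c,p):
    W=np.array(c["world_to_cam"]);q=c["mtx"]@(W[:3,:3]@np.array(p)+W[:3,3]);return q[:2]/q[2]
def two(c1,p1,c2,p2):
    o1,d1=ray(c1,*p1);o2,d2=ray(c2,*p2)
    t=np.linalg.lstsq(np.c_[d1,-d2],o2-o1,rcond=None)[0]
    a=o1+d1*t[0];b=o2+d2*t[1];return (a+b)/2,np.linalg.norm(a-b)
E
python3 - <<'E'
from bench import viewer
import cv2,numpy as np,pickle
cs={n:viewer.camera(n) for n in("top","side")}
pickle.dump(cs,open("c0.pkl","wb"))
t=cs["top"]["pixels"][:,:,::-1]
a=cv2.resize(t[205:260,395:495],(800,440),interpolation=cv2.INTER_CUBIC)
b=cv2.resize(t[120:240,160:290],None,fx=5,fy=5,interpolation=cv2.INTER_CUBIC)
cv2.imwrite("pics/ja.png",a);cv2.imwrite("pics/sb.png",b)
s=cs["side"]["pixels"][:,:,::-1]
cv2.imwrite("pics/ss.png",cv2.resize(s[160:320,180:360],None,fx=3.7,fy=3.7,interpolation=cv2.INTER_CUBIC))
E
```

```text
(no output)
```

View pics/ja.png

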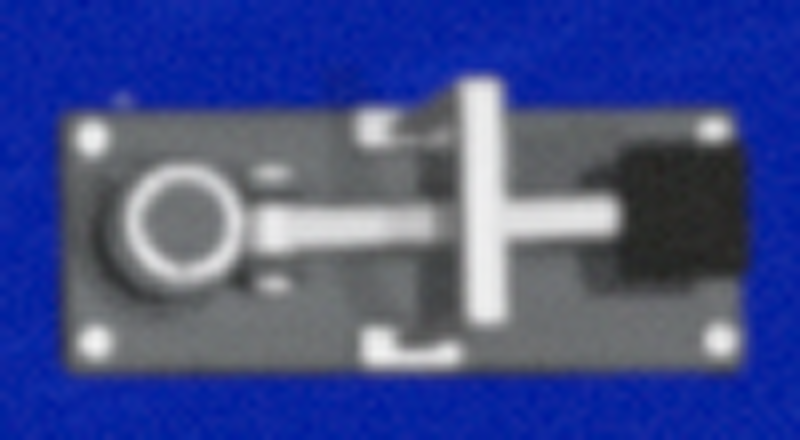

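View pics/sb.png

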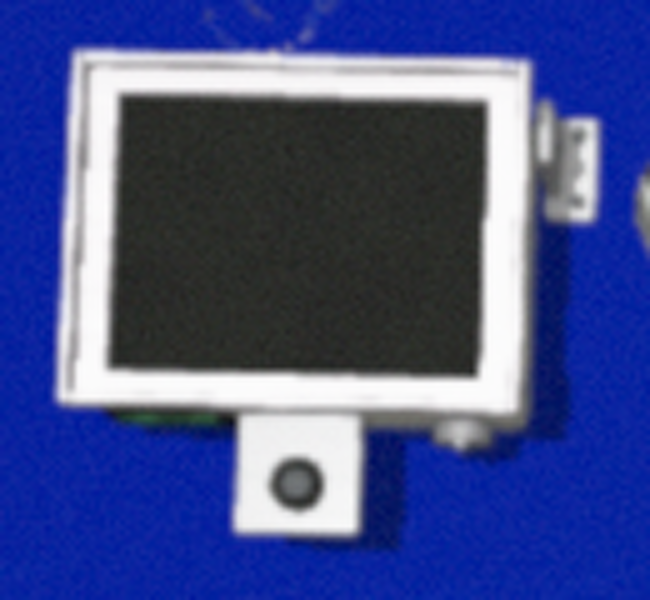

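View pics/ss.png

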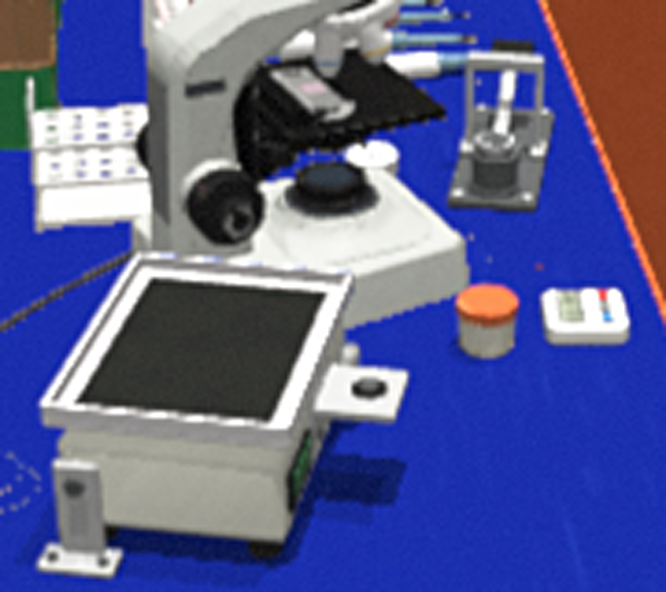

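Run:
```python
import pickle,numpy as np
from h import *
cs=pickle.load(open("c0.pkl","rb"));T=cs["top"];S=cs["side"]
J=lambda x,y:((x+.5)/8-.5+395,(y+.5)/8-.5+205)
B=lambda x,y:((x+.5)/5-.5+160,(y+.5)/5-.5+120)
D=lambda x,y:((x+.5)/3.7-.5+180,(y+.5)/3.7-.5+160)
np.set_printoptions(precision=4,suppress=True)
sd=onz(T,*J(183,224),.058);print("saddle",sd)
bar=[onz(T,*J(*p),.107) for p in((482,80),(487,322))];bc=sum(bar)/2
print("bar",bar,bc,np.linalg.norm(bar[0]-bar[1]))
print("saddle-bar",np.linalg.norm((sd-bc)[:2]))
sc=[onz(T,*J(*p),.011) for p in((92,138),(95,341),(720,340),(713,128))];print(sc,sum(sc)/4)
v=sum(sc[:2])-sum(sc[2:]);print("yaw screws",np.degrees(np.arctan2(v[1],v[0])))
v=sd-bc;print("yaw sad-bar",np.degrees(np.arctan2(v[1],v[0])))
v=bar[0]-bar[1];print("yaw bar",np.degrees(np.arctan2(v[1],v[0]))+90)
# mask of base: left/right edges
print("pedal", onz(T,*J(684,212),.086))
bl=onz(T,*B(297,484),.086);print("bolt",bl)
br=[onz(T,*B(*p),.081) for p in((238,413),(360,415),(360,536),(232,533))];print(br)
print("two bolt",two(T,B(297,484),S,D(369,386)))
# shaker top corners z .115
tc=[onz(T,*B(*p),.115) for p in((75,52),(530,62),(525,413),(58,404))];print(tc,[np.linalg.norm(tc[i]-tc[i-1]) for i in range(4)])
for e in((0,3),(1,2)):
    v=tc[e[0]]-tc[e[1]];print(np.degrees(np.arctan2(v[1],v[0])))
for e in((0,1),(3,2)):
    v=tc[e[0]]-tc[e[1]];print(np.degrees(np.arctan2(v[1],v[0]))-90)
c=sum(tc)/4;v=c-bl;print("shk centre",c,np.degrees(np.arctan2(v[1],v[0])),np.linalg.norm(v[:2]))
print("timer",onz(T,326,275,.018),"tub",onz(T,308,243,.041),"drop",onz(T,138,282,.066))
```

```text
saddle [ 0.6378 -0.1796  0.058 ]
bar [array([ 0.6747, -0.2539,  0.107 ]), array([ 0.6066, -0.2555,  0.107 ])] [ 0.6407 -0.2547  0.107 ] 0.06818888091048686
saddle-bar 0.07519378991033263
[array([ 0.6689, -0.1606,  0.011 ]), array([ 0.6074, -0.1622,  0.011 ]), array([ 0.6127, -0.3502,  0.011 ]), array([ 0.677 , -0.3483,  0.011 ])] [ 0.6415 -0.2553  0.011 ]
yaw screws 92.04941404671249
yaw sad-bar 92.18915365125245
yaw bar 91.3021853384365
pedal [ 0.6416 -0.3169  0.086 ]
bolt [0.6593 0.2785 0.086 ]
[array([0.6922, 0.3079, 0.081 ]), array([0.6928, 0.2519, 0.081 ]), array([0.6368, 0.2496, 0.081 ]), array([0.6366, 0.3081, 0.081 ])]
two bolt (array([0.659 , 0.279 , 0.0825]), np.float64(0.0015694247277231006))
[array([0.8496, 0.3822, 0.115 ]), array([0.8505, 0.1764, 0.115 ]), array([0.6899, 0.173 , 0.115 ]), array([0.6884, 0.3816, 0.115 ])] [np.float64(0.1612025419539606), np.float64(0.20585159678184128), np.float64(0.160637727771009), np.float64(0.20863881420437572)]
0.22886015844206936
1.222617538939178
0.26546547699398104
0.4267196039428285
shk centre [0.7696 0.2783 0.115 ] -0.11302376721245522 0.11028573688170631
timer [0.535  0.0298 0.018 ] tub [0.6082 0.0745 0.041 ] drop [0.5056 0.4609 0.066 ]
```

Run:
```python
from bench import state
from scipy.spatial.transform import Rotation as R
import numpy as np
np.set_printoptions(precision=4,suppress=True)
s=state();M=R.from_quat(s["ee_rot"]).as_matrix();print(s["t"],M,np.degrees(np.arctan2(M[1,2],M[0,2])),s["q"])
# commanded turn to reach pick pose: y down, z along yaw 92 / -88
for yaw in(92,-88):
    z=np.array([np.cos(np.radians(yaw)),np.sin(np.radians(yaw)),0]);y=np.array([0,0,-1.]);x=np.cross(y,z)
    print(yaw,R.from_matrix(np.c_[x,y,z]@M.T).as_rotvec())
print(np.array([.641,-.255,.154])-s["position"])
```

```text
0.25 [[-0.9342 -0.0005  0.3568]
 [-0.3568  0.001  -0.9342]
 [ 0.0001 -1.     -0.0011]] -69.0977060799657 [ 1.1125  0.5917  0.0484  1.6091 -0.0333  0.9427 -0.0337]
92 [ 0.0004 -0.0015  2.8117]
-88 [-0.0011 -0.0003 -0.3299]
[ 0.3825  0.422  -0.1493]
```

Request:
move_arm(
  moves=[
    [0.01, 0.01, 0, 0, 0, 0.08, 0],
    [0.03, 0.03, 0, 0, 0, 0.2, 0],
    [0.05, 0.055, 0, 0, 0, 0.34, 0],
    [0.075, 0.08, 0, 0, 0, 0.48, 0],
    [0.1, 0.11, 0, 0, 0, 0.62, 0],
    [0.125, 0.14, 0, 0, 0, 0.76, 0],
    [0.15, 0.165, 0, 0, 0, 0.9, 0],
    [0.175, 0.19, 0, 0, 0, 1.04, 0],
    [0.2, 0.22, 0, 0, 0, 1.18, 0],
    [0.225, 0.245, 0, 0, 0, 1.32, 0],
  ],
  squeeze=60,
)

```text
t: 1.25
position: [0.4845, -0.4306, 0.304]
ee_rot: [-0.529, 0.469, -0.469, 0.529]
wrist_force: [1.4, -0.1, -0.5]
width: 0.043
```

Request:
move_arm(
  moves=[
    [0.025, 0.025, 0, 0, 0, 0.14, 0],
    [0.05, 0.05, 0, 0, 0, 0.28, 0],
    [0.075, 0.08, 0, 0, 0, 0.42, 0],
    [0.1, 0.105, -0.02, 0, 0, 0.56, 0],
    [0.12, 0.13, -0.03, 0, 0, 0.7, 0],
    [0.135, 0.15, -0.04, 0, 0, 0.84, 0],
    [0.15, 0.165, -0.05, 0, 0, 0.98, 0],
    [0.157, 0.177, -0.055, 0, 0, 1.12, 0],
    [0.157, 0.177, -0.055, 0, 0, 1.26, 0],
    [0.157, 0.177, -0.055, 0, 0, 1.4, 0],
  ],
)

```text
t: 2.25
position: [0.6408, -0.2545, 0.2484]
ee_rot: [-0.707, 0.018, -0.017, 0.707]
wrist_force: [-0.2, -0.6, -0.4]
width: 0.0427
```

Request:
move_arm(
  moves=[
    [0, 0, -0.01, 0, 0, 0.05, 0],
    [0, 0, -0.02, 0, 0, 0.09, 0],
    [0, 0, -0.03, 0, 0, 0.09, 0],
    [0, 0, -0.035, 0, 0, 0.09, 0],
    [0, 0, -0.04, 0, 0, 0.09, 0],
    [0, 0, -0.04, 0, 0, 0.09, 0],
    [0, 0, -0.04, 0, 0, 0.09, 0],
    [0, 0, -0.04, 0, 0, 0.09, 0],
    [0, 0, -0.04, 0, 0, 0.09, 0],
    [0, 0, -0.04, 0, 0, 0.09, 0],
  ],
)

```text
t: 3.25
position: [0.6408, -0.2553, 0.2093]
ee_rot: [0.707, 0.012, -0.012, -0.707]
wrist_force: [0.5, 0.2, -0.1]
width: 0.0426
```

Run:
```python
from bench import state,viewer
from scipy.spatial.transform import Rotation as R
import numpy as np,cv2
from h import *
s=state();M=R.from_quat(s["ee_rot"]).as_matrix();print(s["position"],M,s["q"])
c=viewer.camera("wrist");im=c["pixels"][:,:,::-1].copy()
for p in([.6747,-.2539,.107],[.6066,-.2555,.107],[.6378,-.1796,.058]):
    cv2.circle(im,tuple(int(v) for v in px(c,p)),4,(0,0,255),1)
cv2.imwrite("pics/w1.png",im)
```

```text
[ 0.64082655 -0.25529692  0.2092651 ] [[ 9.99449512e-01  5.97909595e-04 -3.31710141e-02]
 [ 3.31711397e-02 -2.01428184e-04  9.99449666e-01]
 [ 5.90898968e-04 -9.99999801e-01 -2.21150643e-04]] [ 0.73266088  0.73639873 -0.65490711  1.73853928  0.56802761  0.86411979
  1.42676812]
```

View pics/w1.png

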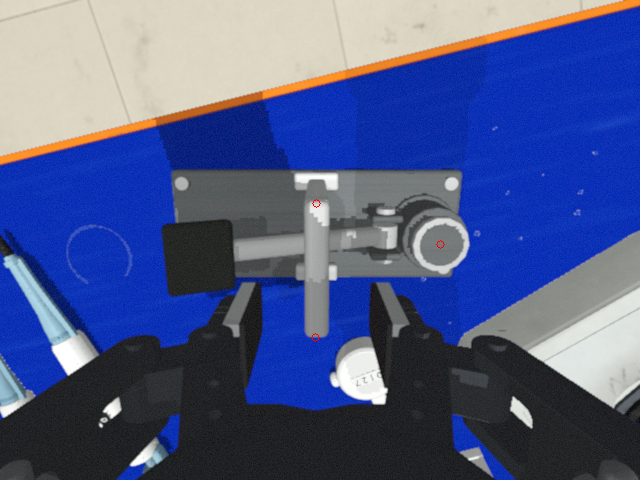

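The projected bar ends (316,203) and (315,337) and the saddle (440,244) land on the wrist picture. I'll descend and grip.

Request:
move_arm(
  moves=[
    [0, 0, -0.015, 0, 0, 0, 0],
    [0, 0, -0.03, 0, 0, 0, 0],
    [0, 0, -0.045, 0, 0, 0, 0],
    [0, 0, -0.055, 0, 0, 0, 0],
    [0, 0, -0.055, 0, 0, 0, 0],
    [0, 0, -0.055, 0, 0, 0, -1],
    [0, 0, -0.055, 0, 0, 0, -1],
    [0, 0, -0.055, 0, 0, 0, -1],
    [0, 0, -0.055, 0, 0, 0, -1],
    [0, 0, -0.055, 0, 0, 0, -1],
  ],
  squeeze=80,
)

```text
t: 4.3
position: [0.6413, -0.2551, 0.1547]
ee_rot: [0.707, 0.012, -0.011, -0.707]
wrist_force: [0.3, 0.3, 2.3]
width: 0.0104
```

Request:
move_arm(
  moves=[
    [0, 0, 0, 0, 0, 0, -1],
    [0, 0, 0, 0, 0, 0, -1],
    [0, 0, 0.01, 0, 0, 0, -1],
    [0, 0, 0.025, 0, 0, 0, -1],
    [0, 0, 0.045, 0, 0, 0, -1],
    [-0.01, 0, 0.065, 0, 0, 0, -1],
    [-0.025, 0.005, 0.085, 0, 0, 0, -1],
    [-0.045, 0.01, 0.105, 0, 0, 0, -1],
    [-0.065, 0.02, 0.12, 0, 0, 0, -1],
    [-0.085, 0.03, 0.12, 0, 0, 0, -1],
  ],
)

```text
t: 5.3
position: [0.5555, -0.2253, 0.2763]
ee_rot: [0.708, 0.013, -0.01, -0.706]
wrist_force: [1.1, -0.0, -5.5]
width: 0.0103
```

Run:
```python
from bench import state,viewer
import numpy as np,cv2
s=state();print(s["position"],s["wrist_force"],s["moment"],s["width"])
for n in("side","wrist"):
    c=viewer.camera(n);im=c["pixels"][:,:,::-1]
    cv2.imwrite(f"pics/{n}2.png",im if n!="side" else cv2.resize(im[80:320,180:440],None,fx=2.5,fy=2.5))
```

```text
[ 0.55551528 -0.22527169  0.27634694] [ 1.06433173 -0.02667127 -5.49487045] [-0.0829371  -0.06949715  0.03422756] 0.010256642994870568
```

View pics/side2.png

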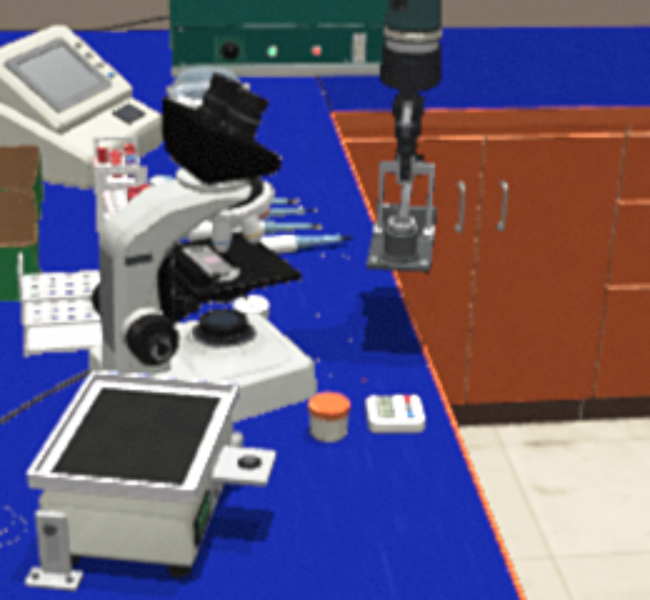

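View pics/wrist2.png

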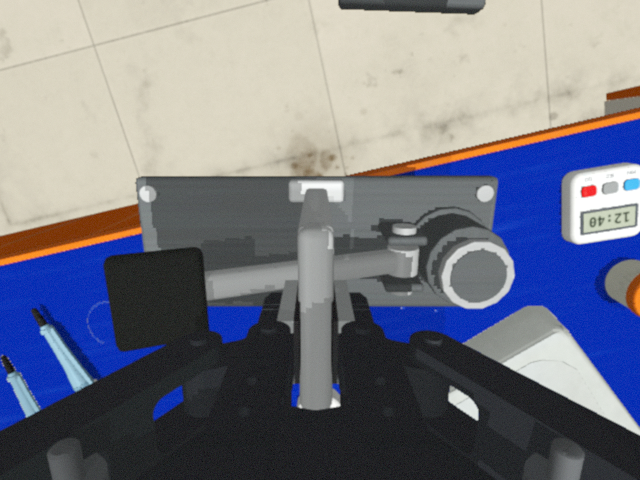

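Request:
move_arm(
  moves=[
    [-0.01, 0.01, 0, 0, 0, -0.04, -1],
    [-0.02, 0.03, 0, 0, 0, -0.11, -1],
    [-0.03, 0.055, 0, 0, 0, -0.19, -1],
    [-0.04, 0.085, 0, 0, 0, -0.28, -1],
    [-0.05, 0.115, 0, 0, 0, -0.37, -1],
    [-0.05, 0.145, 0, 0, 0, -0.46, -1],
    [-0.05, 0.175, 0, 0, 0, -0.55, -1],
    [-0.05, 0.205, 0, 0, 0, -0.64, -1],
    [-0.05, 0.235, 0, 0, 0, -0.73, -1],
    [-0.05, 0.265, 0, 0, 0, -0.82, -1],
  ],
)

```text
t: 6.4
position: [0.505, 0.0408, 0.274]
ee_rot: [0.653, -0.272, 0.272, -0.652]
wrist_force: [0.3, -0.4, -6.7]
width: 0.0104
```

Request:
move_arm(
  moves=[
    [0, 0.03, 0, 0, 0, -0.09, -1],
    [0, 0.06, 0, 0, 0, -0.18, -1],
    [0, 0.09, 0, 0, 0, -0.27, -1],
    [0, 0.12, 0, 0, 0, -0.36, -1],
    [0, 0.15, 0, 0, 0, -0.45, -1],
    [0, 0.18, 0, 0, 0, -0.54, -1],
    [0, 0.205, 0, 0, 0, -0.62, -1],
    [0, 0.225, 0, 0, 0, -0.7, -1],
    [0.003, 0.235, -0.01, 0, 0, -0.75, -1],
    [0.005, 0.239, -0.02, 0, 0, -0.78, -1],
  ],
)

```text
t: 7.4
position: [0.5101, 0.2811, 0.2542]
ee_rot: [-0.501, 0.499, -0.498, 0.502]
wrist_force: [-0.5, 0.1, -5.8]
width: 0.0104
```

Run:
```python
from bench import state,viewer
from scipy.spatial.transform import Rotation as R
import numpy as np,cv2
s=state();M=R.from_quat(s["ee_rot"]).as_matrix();print(s["t"],s["position"],s["wrist_force"],s["width"],s["q"]);print(M)
c=viewer.camera("top");im=c["pixels"][:,:,::-1]
cv2.imwrite("pics/t3.png",cv2.resize(im[110:330,120:340],None,fx=2.7,fy=2.7))
```

```text
7.4 [0.510148   0.28114434 0.25415688] [-0.46830347  0.05263933 -5.80243969] 0.010403103515338864 [-0.32826536  0.49504397 -0.34535623  1.96664188  0.2447805   0.71869146
 -0.81484375]
[[ 5.67043981e-03  1.85229301e-04  9.99983906e-01]
 [-9.99982426e-01  1.73113584e-03  5.67011076e-03]
 [-1.73005771e-03 -9.99998484e-01  1.95042348e-04]]
```

View pics/t3.png

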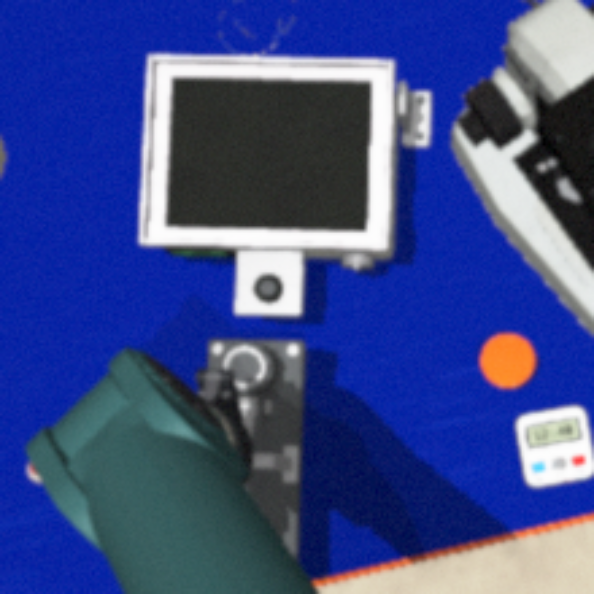

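Run:
```python
from bench import viewer,state
from h import *
c=viewer.camera("top");im=c["pixels"][:,:,::-1]
cv2.imwrite("pics/t4.png",cv2.resize(im[230:280,185:245],None,fx=10,fy=10,interpolation=cv2.INTER_CUBIC))
u,v=(247+.5)/2.7-.5+120,(368+.5)/2.7-.5+110
print(u,v,onz(c,u,v,.158)-state()["position"])
```

```text
211.16666666666666 245.98148148148147 [ 0.07544406  0.00045031 -0.09466403]
```

View pics/t4.png

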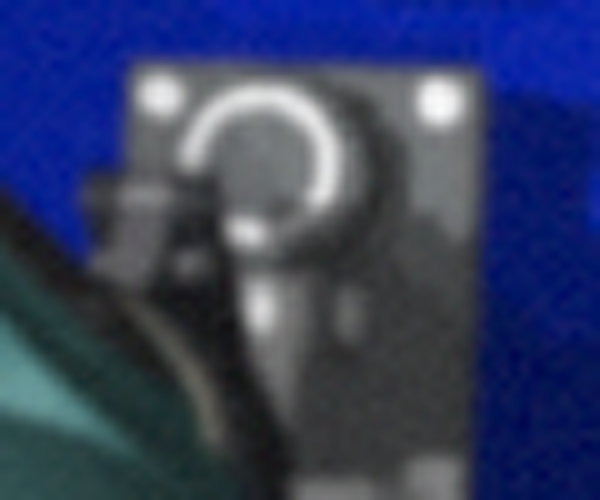

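Request:
move_arm(
  moves=[
    [0, -0.001, -0.01, 0, 0, 0, -1],
    [0, -0.003, -0.025, 0, 0, 0, -1],
    [0, -0.003, -0.04, 0, 0, 0, -1],
    [0, -0.003, -0.055, 0, 0, 0, -1],
    [0, -0.003, -0.07, 0, 0, 0, -1],
    [0, -0.003, -0.082, 0, 0, 0, -1],
    [0, -0.003, -0.09, 0, 0, 0, -1],
    [0, -0.003, -0.095, 0, 0, 0, -1],
    [0, -0.003, -0.096, 0, 0, 0, -1],
    [0, -0.003, -0.096, 0, 0, 0, -1],
  ],
)

```text
t: 8.5
position: [0.5109, 0.276, 0.1581]
ee_rot: [-0.501, 0.499, -0.499, 0.501]
wrist_force: [0.9, -0.3, -6.7]
width: 0.0106
```

Request:
move_arm(
  moves=[
    [0.005, 0, 0, 0, 0, 0, -1],
    [0.015, 0, 0, 0, 0, 0, -1],
    [0.026, 0, 0, 0, 0, 0, -1],
    [0.038, 0, 0, 0, 0, 0, -1],
    [0.05, 0, 0, 0, 0, 0, -1],
    [0.06, 0, 0, 0, 0, 0, -1],
    [0.068, 0, 0, 0, 0, 0, -1],
    [0.073, 0, 0, 0, 0, 0, -1],
    [0.074, 0, 0, 0, 0, 0, -1],
    [0.074, 0, 0, 0, 0, 0, -1],
  ],
)

```text
t: 9.5
position: [0.5843, 0.2757, 0.1578]
ee_rot: [0.501, -0.499, 0.499, -0.501]
wrist_force: [-0.6, 0.3, -6.0]
width: 0.0104
```

Run:
```python
from bench import state,viewer
import numpy as np,cv2
s=state();print(s["t"],s["position"],s["wrist_force"],s["width"])
for n,r in(("side",(slice(200,320),slice(180,340))),("top",(slice(170,300),slice(140,300))),("wrist",(slice(0,480),slice(0,640)))):
    c=viewer.camera(n);im=c["pixels"][:,:,::-1][r]
    cv2.imwrite(f"pics/{n}5.png",cv2.resize(im,None,fx=1 if n=="wrist" else 4,fy=1 if n=="wrist" else 4))
```

```text
9.5 [0.58432211 0.27569685 0.15775627] [-0.58980908  0.33159024 -5.97856402] 0.010402542749305287
```

View pics/side5.png

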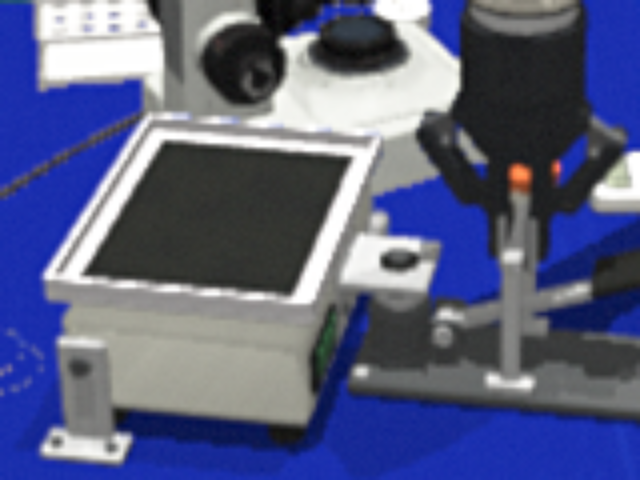

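View pics/wrist5.png

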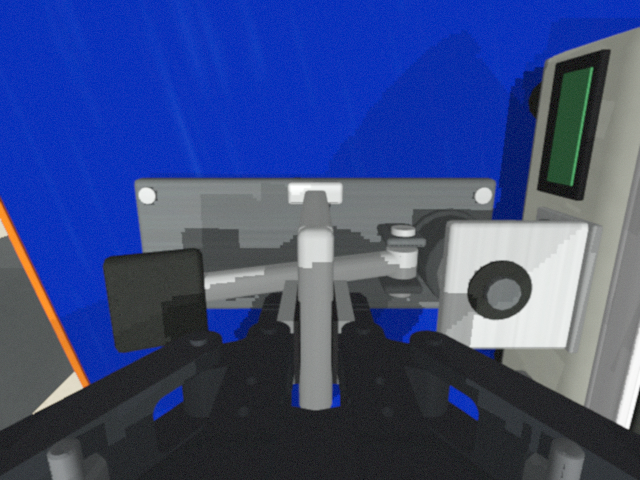

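Run:
```python
from bench import state,viewer
from h import *
s=state();print(s["position"])
c=viewer.camera("wrist")
print("bolt",onz(c,500,291,.086))
print("saddle as held", onz(c,476,274,.061)-s["position"])
t=viewer.camera("top");im=t["pixels"][:,:,::-1]
cv2.imwrite("pics/t6.png",cv2.resize(im[195:240,195:255],None,fx=10,fy=10,interpolation=cv2.INTER_CUBIC))
```

```text
[0.58386231 0.27581969 0.15779352]
bolt [0.65814519 0.28165197 0.086     ]
saddle as held [ 0.07508918  0.00357403 -0.09679352]
```

View pics/t6.png

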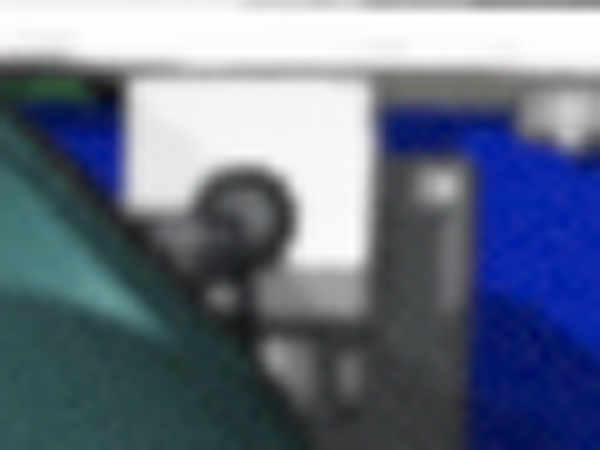

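Request:
move_arm(
  moves=[
    [0, 0.001, 0, 0, 0, 0, -1],
    [0, 0.0025, 0, 0, 0, 0, -1],
    [0, 0.0025, -0.001, 0, 0, 0, -1],
    [0, 0.0025, -0.002, 0, 0, 0, -1],
    [0, 0.0025, -0.003, 0, 0, 0, -1],
    [0, 0.0025, -0.0035, 0, 0, 0, -1],
    [0, 0.0025, -0.004, 0, 0, 0, -1],
    [0, 0.0025, -0.004, 0, 0, 0, -1],
    [0, 0.0025, -0.004, 0, 0, 0, -1],
    [0, 0.0025, -0.004, 0, 0, 0, -1],
  ],
)

```text
t: 10.75
position: [0.5845, 0.2782, 0.1546]
ee_rot: [0.501, -0.499, 0.499, -0.501]
wrist_force: [-3.7, -1.5, 6.4]
width: 0.0101
```

The jack is on the worktop: the wrist force went from -6 to +6 N. I'll open partway and rise.

Request:
move_arm(
  moves=[
    [0, 0, 0, 0, 0, 0, -0.3],
    [0, 0, 0, 0, 0, 0, -0.3],
    [0, 0, 0, 0, 0, 0, -0.3],
    [0, 0, 0, 0, 0, 0, -0.3],
    [0, 0, 0.005, 0, 0, 0, -0.3],
    [0, 0, 0.015, 0, 0, 0, -0.3],
    [0, 0, 0.03, 0, 0, 0, -0.3],
    [0, 0, 0.045, 0, 0, 0, -0.3],
    [0, 0, 0.06, 0, 0, 0, -0.3],
    [0, 0, 0.07, 0, 0, 0, -0.3],
  ],
)

```text
t: 11.75
position: [0.5853, 0.2786, 0.2264]
ee_rot: [-0.5, 0.499, -0.499, 0.502]
wrist_force: [0.1, -0.2, 0.5]
width: 0.0297
```

Run:
```python
from bench import state,viewer
from h import *
s=state();print(s["t"],s["position"],s["wrist_force"],s["width"])
c=viewer.camera("wrist");cv2.imwrite("pics/w7.png",c["pixels"][:,:,::-1])
c=viewer.camera("side");cv2.imwrite("pics/s7.png",cv2.resize(c["pixels"][200:320,180:340,::-1],None,fx=4,fy=4))
```

```text
11.75 [0.58530136 0.27860892 0.2264216 ] [ 0.07701416 -0.16224193  0.45176715] 0.029729410397420143
```

View pics/w7.png

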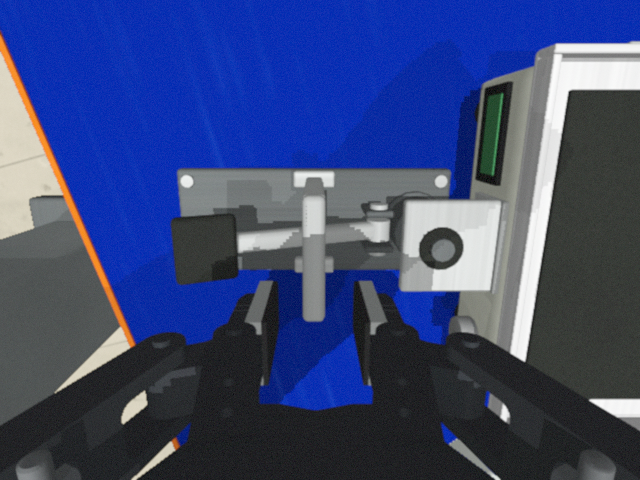

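View pics/s7.png

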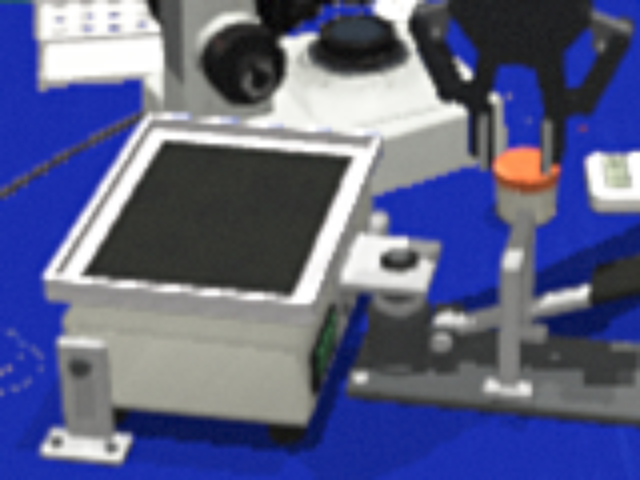

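Run:
```python
from bench import viewer
from h import *
c=viewer.camera("wrist")
a,b=onz(c,314,194,.107),onz(c,314,320,.107);print(a,b,(a+b)/2,np.linalg.norm(a-b))
s1,s2=onz(c,187,181,.011),onz(c,441,181,.011);v=s2-s1;print(s1,s2,(s1+s2)/2,np.degrees(np.arctan2(v[1],v[0])))
print("bolt",onz(c,441,248,.086),"pedal",onz(c,205,249,.086))
```

```text
[0.58606928 0.31593269 0.107     ] [0.58634429 0.24707105 0.107     ] [0.58620678 0.28150187 0.107     ] 0.0688621955087788
[0.49208809 0.3105186  0.011     ] [0.68059658 0.3113449  0.011     ] [0.58634234 0.31093175 0.011     ] 0.251148256143538
bolt [0.65912708 0.28185801 0.086     ] pedal [0.52380985 0.2807813  0.086     ]
```

Saddle and pad agree within about 2 mm. Next I'll shut the gripper and hover over the pedal.

Request:
move_arm(
  moves=[
    [-0.005, 0, 0, 0, 0, 0, -1],
    [-0.015, 0, 0, 0, 0, 0, -1],
    [-0.027, 0, 0, 0, 0, 0, -1],
    [-0.039, 0, 0, 0, 0, 0, -1],
    [-0.05, 0, 0, 0, 0, 0, -1],
    [-0.059, 0, -0.01, 0, 0, 0, -1],
    [-0.062, 0, -0.025, 0, 0, 0, -1],
    [-0.062, 0, -0.04, 0, 0, 0, -1],
    [-0.062, 0, -0.05, 0, 0, 0, -1],
    [-0.062, 0, -0.05, 0, 0, 0, -1],
  ],
)

```text
t: 12.9
position: [0.522, 0.2775, 0.1719]
ee_rot: [0.502, -0.499, 0.499, -0.5]
wrist_force: [0.3, -0.4, -0.1]
width: 0.0001
```

Run:
```python
from bench import state,viewer
from h import *
s=state();print(s["t"],s["position"],s["wrist_force"],s["width"])
c=viewer.camera("wrist");cv2.imwrite("pics/w8.png",c["pixels"][:,:,::-1])
c=viewer.camera("side");cv2.imwrite("pics/s8.png",cv2.resize(c["pixels"][200:320,240:400,::-1],None,fx=4,fy=4))
```

```text
12.9 [0.52196124 0.27754829 0.17188495] [ 0.31564435 -0.40070206 -0.14576952] 8.524066481990735e-05
```

View pics/w8.png

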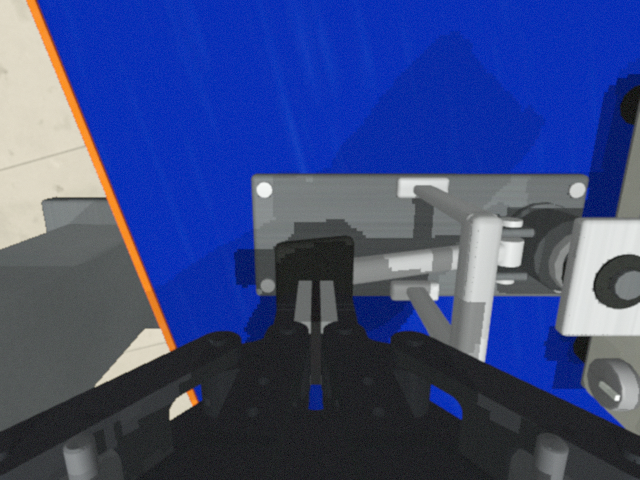

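View pics/s8.png

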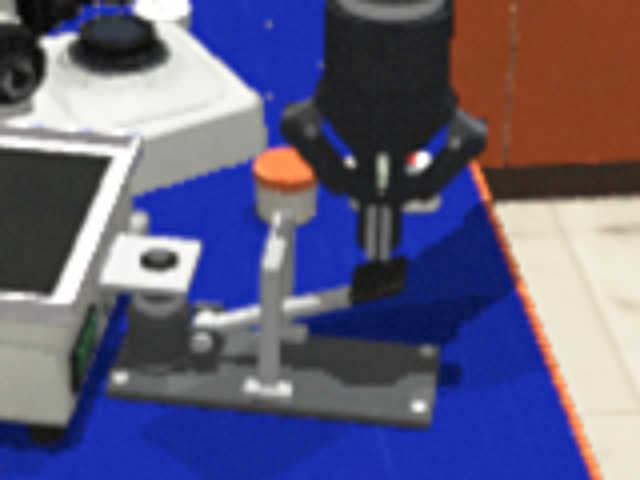

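Request:
move_arm(
  moves=[
    [0, 0, -0.005, 0, 0, 0, -1],
    [0, 0, -0.01, 0, 0, 0, -1],
    [-0.001, 0, -0.014, 0, 0, 0, -1],
    [-0.002, 0, -0.018, 0, 0, 0, -1],
    [-0.003, 0, -0.022, 0, 0, 0, -1],
    [-0.004, 0, -0.026, 0, 0, 0, -1],
    [-0.005, 0, -0.03, 0, 0, 0, -1],
    [-0.006, 0, -0.033, 0, 0, 0, -1],
    [-0.007, 0, -0.036, 0, 0, 0, -1],
    [-0.007, 0, -0.036, 0, 0, 0, -1],
  ],
)

```text
t: 14.0
position: [0.5157, 0.2783, 0.1382]
ee_rot: [-0.501, 0.499, -0.499, 0.501]
wrist_force: [-1.4, -1.1, 7.3]
width: -0.0
```

Request:
move_arm(
  moves=[
    [-0.001, 0, -0.003, 0, 0, 0, -1],
    [-0.001, 0, -0.006, 0, 0, 0, -1],
    [-0.002, 0, -0.009, 0, 0, 0, -1],
    [-0.002, 0, -0.012, 0, 0, 0, -1],
    [-0.003, 0, -0.015, 0, 0, 0, -1],
    [-0.003, 0, -0.018, 0, 0, 0, -1],
    [-0.003, 0, -0.02, 0, 0, 0, -1],
    [-0.003, 0, -0.022, 0, 0, 0, -1],
    [-0.003, 0, -0.023, 0, 0, 0, -1],
    [-0.003, 0, -0.023, 0, 0, 0, -1],
  ],
)

```text
t: 15.0
position: [0.5121, 0.2783, 0.1152]
ee_rot: [0.501, -0.499, 0.499, -0.501]
wrist_force: [-2.5, -0.6, 7.8]
width: -0.0002
```

Run:
```python
from bench import state,viewer
from h import *
s=state();print(s["t"],s["position"],s["wrist_force"],s["width"])
c=viewer.camera("wrist");cv2.imwrite("pics/w9.png",c["pixels"][:,:,::-1])
c=viewer.camera("side");cv2.imwrite("pics/s9.png",cv2.resize(c["pixels"][200:320,200:360,::-1],None,fx=4,fy=4))
```

```text
15.0 [0.51209197 0.27834384 0.11523714] [-2.46509366 -0.57308541  7.80771612] -0.00018364859867069924
```

View pics/w9.png

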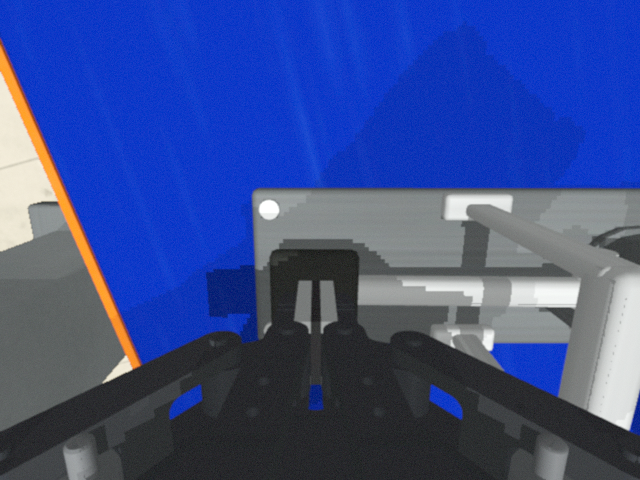

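View pics/s9.png

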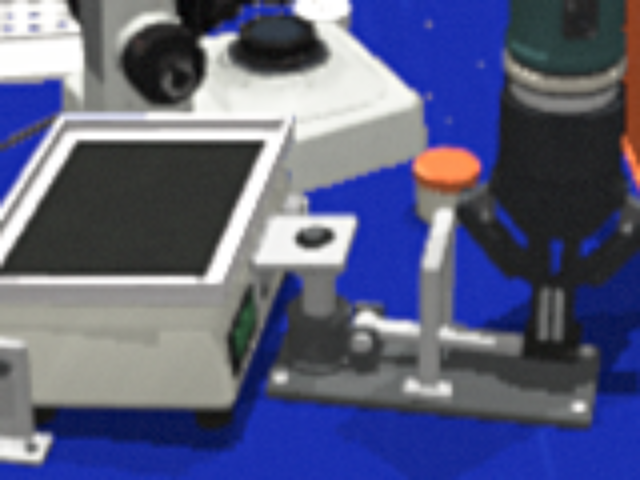

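The shaker is lifting. I'll press the last few millimetres to the stop.

Request:
move_arm(
  moves=[
    [0, 0, -0.001, 0, 0, 0, -1],
    [0, 0, -0.002, 0, 0, 0, -1],
    [0, 0, -0.003, 0, 0, 0, -1],
    [0, 0, -0.004, 0, 0, 0, -1],
    [0, 0, -0.005, 0, 0, 0, -1],
    [0, 0, -0.0055, 0, 0, 0, -1],
    [0, 0, -0.006, 0, 0, 0, -1],
    [0, 0, -0.006, 0, 0, 0, -1],
    [0, 0, -0.006, 0, 0, 0, -1],
    [0, 0, -0.006, 0, 0, 0, -1],
  ],
)

```text
t: 16.1
position: [0.5119, 0.2784, 0.1102]
ee_rot: [0.501, -0.499, 0.499, -0.501]
wrist_force: [-3.9, -1.4, 13.9]
width: 0.0001
```

Run:
```python
from bench import state,viewer
from h import *
s=state();print(s["t"],s["position"],s["wrist_force"],s["qd"])
c=viewer.camera("wrist");cv2.imwrite("pics/w10.png",c["pixels"][:,:,::-1])
c=viewer.camera("side");cv2.imwrite("pics/s10.png",cv2.resize(c["pixels"][200:320,200:360,::-1],None,fx=4,fy=4))
c=viewer.camera("top");cv2.imwrite("pics/t10.png",cv2.resize(c["pixels"][190:300,120:270,::-1],None,fx=5,fy=5))
```

```text
16.1 [0.5119168  0.27837019 0.1102048 ] [-3.93393324 -1.44055861 13.91975339] [ 0.00099348 -0.00154097 -0.00146221  0.00010037  0.00072768  0.00296308
  0.00042795]
```

View pics/s10.png

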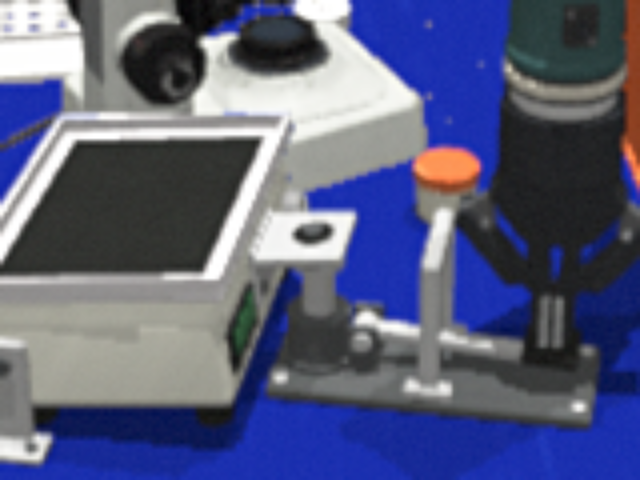

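View pics/t10.png

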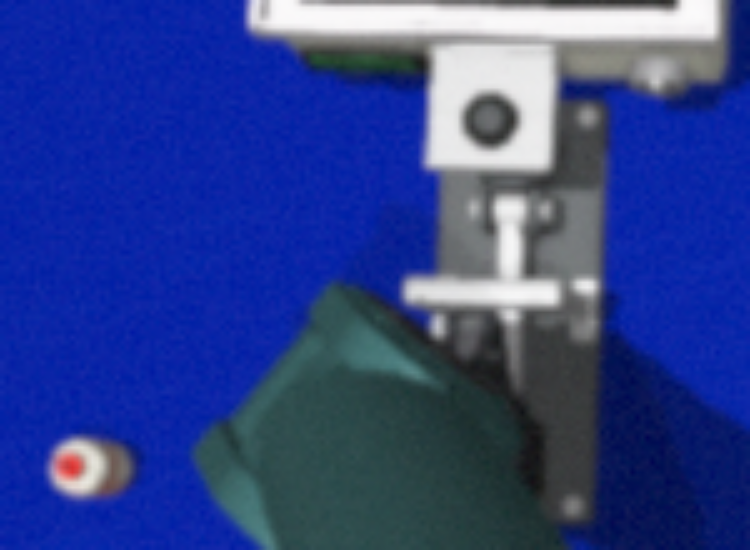

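Run:
```python
from bench import viewer
from h import *
T=viewer.camera("top");S=viewer.camera("side")
b=((491.5)/5-.5+120,120.5/5-.5+190)
print("bolt",two(T,b,S,(313.5/4-.5+200,232.5/4-.5+200)))
p,q=[onz(T,(u+.5)/5-.5+120,(v+.5)/5-.5+190,.107) for u,v in((403,291),(561,293))];print("bar",p,q,(p+q)/2)
print("bolt z.104",onz(T,*b,.104))
```

```text
bolt (array([0.66272865, 0.27880659, 0.10050568]), np.float64(0.0016672576680400912))
bar [0.58460855 0.31360612 0.107     ] [0.5856028  0.24315452 0.107     ] [0.58510568 0.27838032 0.107     ]
bolt z.104 [0.66305317 0.27828575 0.104     ]
```

Request:
move_arm(
  moves=[
    [0, 0, -0.001, 0, 0, 0, -1],
    [0, 0, -0.001, 0, 0, 0, -1],
    [0, 0, -0.001, 0, 0, 0, -1],
    [0, 0, -0.001, 0, 0, 0, -1],
    [0, 0, -0.001, 0, 0, 0, -1],
    [0, 0, -0.001, 0, 0, 0, -1],
    [0, 0, -0.001, 0, 0, 0, -1],
    [0, 0, -0.001, 0, 0, 0, -1],
    [0, 0, -0.001, 0, 0, 0, -1],
    [0, 0, -0.001, 0, 0, 0, -1],
  ],
)

```text
t: 17.35
position: [0.5119, 0.2784, 0.1098]
ee_rot: [0.501, -0.499, 0.499, -0.501]
wrist_force: [-4.3, -2.7, 19.0]
width: 0.0001
```

The bolt rose 18 mm, the saddle is within about 3 mm of the pad, and the handle is firm at its stop. I'm handing in.

Run:
```python
from bench import bot,state
bot.close_job();s=state();print(s["t"],s["position"],s["wrist_force"])
```

```text
the job is handed in; nothing more can be done
the job is handed in; nothing more can be done
```

I carried the jack by its bar past the front of the microscope and set it flat with the saddle under the lift pad. I then pressed the pedal to its stop with the closed fingertips and handed the job in at about 17.4 s, still pressing with about 19 N.

**Lift:** the two-view measurement put the bracket's bolt head 18 mm higher than at the start, which matches the full-travel figure. In the last millimetre of commanded travel the fingertips moved only 0.4 mm while the force rose by 5 N, so the handle was at its stop.

**Centring:** before pressing, the wrist camera showed the saddle within about 2 mm of the pad. Afterwards the top view showed about 3 mm between saddle and bolt.

**Disagreements:** the wrist and top cameras differed by about 3 mm in y. I aligned saddle and pad within one camera's view, so this did not affect the placing.

**Not checked:** I did not measure the jack's flatness or the saddle's contact force directly. The jack looked flat in the side view. I also did not re-measure the timer, tub and bottle; the arm never went near them, and they looked undisturbed wherever they appeared in the pictures. The hand-in gave no verdict.

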